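# Refit the feed roller on its axle

### The job

Set the larger rubber-tyred roller between the two ears of the grey bracket so that it sits on the two cross bars, and let go of it. Then thread the steel axle pin through one ear, the roller and the other ear until its collar is fully home against the ear, and let go. Leave the smaller spare roller and the other things on the bench where they are.

Things in the scene. Friction and masses are not known exactly. Their poses are not given: they have to be found in the camera images.
- bracket: Grey fixed bracket: base 90 (x) x 110 (y) x 12 mm, two upright ears (8 mm thick, 40 mm wide along y, tops 72 mm above the bench) at x = -25 to -17 and 17 to 25 mm. Each ear has a 15 mm hole at y = 0, 50 mm above the bench; both lie on one line along x. Two cross bars between the ears carry the roller. Origin: centre of the underside, on the bench, z up. The axle may enter from either side.
- seat (a point): Point midway between the ears on the line of their holes, 50 mm above the bench: the larger roller's centre lies here once it rests on the cross bars (8 mm bars along x, tops 27.5 mm above the bench, 16 mm either side of this point).
- roller: Larger roller: black rubber tyre, aluminium hub, 54 mm diameter, 28 mm wide, 15 mm bore right through. Origin at its centre, x along its axle line (level). It stands on its tread in a wooden cradle, its centre 45 mm above the bench. Loose, 0.11 to 0.22 kg.
- cradle: Fixed wooden cradle under the larger roller: base 50 x 75 x 12 mm, two dowels up to 22.5 mm above the bench, 16 mm either side of the roller's axle line. Origin under its centre, on the bench.
- axle: Axle pin lying level, axis 45 mm above the bench: steel shaft 12 mm diameter, 75 mm long, its last 10 mm tapering to 5 mm; a collar 22 mm diameter, 5 mm thick; a round wooden grip 16 mm diameter, 45 mm long. Origin on the axis at the collar's front face; x along the axis to the nose: collar x = -5 to 0, grip x = -50 to -5 mm. Home, the collar touches an ear's outer face. Loose, 0.08 to 0.15 kg.
- axle_tip (a point): Nose end of the axle pin, on its axis, 75 mm ahead of its origin. With the axle home it stands 25 mm out of the other ear.
- axle_rest: Fixed wooden rest of the axle pin: base 70 x 60 x 12 mm, two uprights 36 mm wide, tops 49 mm above the bench, with open-topped slots for the shaft, 3 to 13 and 51 to 61 mm ahead of the collar. The grip overhangs the rest freely. Origin on the bench below the collar's front face, x along the axle.
- small_roller: Smaller spare roller, same look, 36 mm diameter, 22 mm wide, 9 mm bore, standing in its own wooden cradle; origin at its centre. Not for this bracket: leave it.
- wrench: Bystander, leave it: steel wrench 190 mm long lying on the bench. Origin on it, near the bench.
- glue: Bystander, leave it: white plastic glue bottle, 54 mm across, 130 mm tall. Origin on it, near the bench.
- offcut: Bystander, leave it: flat pale wood offcut 90 x 55 x 25 mm. Origin on it, near the bench.
- batten: Bystander, leave it: pale wood batten 340 x 35 x 20 mm lying near the fence. Origin on it, near the bench.
- brush: Bystander, leave it: bench brush 200 mm long. Origin on it, near the bench.
- washer_tin: Bystander, leave it: small steel bowl 72 mm across, 35 mm tall. Origin on it, near the bench.
- sanding_block: Bystander, leave it: cork sanding block 110 x 60 x 35 mm. Origin on it, near the bench.
Things that resemble listed ones, but are neither listed nor needed, are in the scene too. Of the things shaped like the axle, the steel one is meant. Leave any orange or red look-alike of the roller alone.

How it is judged:
On the way:
1. the larger roller sits on the cross bars between the ears, its bore in line with the holes, and is let go (distance between roller and seat below 0.006 m and angle between the x axis of roller and the x axis of bracket, either way round below 0.12 rad and contact force between the fingers and roller below 0.1 N and linear speed of roller below 0.02 m/s), for 0.2 s.
At the end, for the whole second after the job is handed in: Roller centre within 6 mm of the seat point, its axis within 0.12 rad of the bracket's; axle through ear, roller, ear (shaft ends within 5 mm of the hole line, 0.1 rad), collar within 3.5 mm of the ear's outer face, nose out beyond the other ear; all released and at rest (distance between roller and seat below 0.006 m and angle between the x axis of roller and the x axis of bracket, either way round below 0.12 rad and angle between the x axis of axle and the x axis of bracket, either way round below 0.1 rad and y of axle in the frame of bracket between -0.005 and 0.005 m and y of axle_tip in the frame of bracket between -0.005 and 0.005 m and z of axle in the frame of bracket between 0.045 and 0.055 m and z of axle_tip in the frame of bracket between 0.045 and 0.055 m and ((x of axle in the frame of bracket between -0.0285 and -0.022 m and x of axle_tip in the frame of bracket above 0.04 m) or (x of axle in the frame of bracket between 0.022 and 0.0285 m and x of axle_tip in the frame of bracket below -0.04 m)) and linear speed of each of axle, roller below 0.02 m/s); the robot touches nothing.
It fails at once if the smaller roller is moved by more than 20 mm (distance of small_roller from where it was at the start of the episode above 0.02 m).
It fails at once if a bystander is moved by more than 30 mm (distance of any of wrench, glue, offcut, batten, brush, washer_tin, sanding_block from where it was at the start of the episode above 0.03 m).
It also fails if it takes over 59 s, if anything falls off the work surface, if the arm or the gripper's body presses on something with over 40 N, if the wrist force passes 120 N, or if a joint passes its speed limit or range.

### The arm

A 6-joint arm with a two-finger parallel gripper is mounted at the origin on the work surface. World frame = base frame: x ahead of the robot, y to its left, z up, the work surface at z = 0. Lengths are in m, angles in rad, forces in N, time in s.
With the tool pointing down it reaches from about 0.325 to 0.775 m from the base axis. Payload 5.5 kg.
Tool frame: the origin (TCP) lies at the very end of the fingers, on their centre line; the grasp point (between the pads) lies 19 mm behind it; z points along the fingers, y is the direction in which the jaws open and shut (so a half turn about z gives the same grasp; the last joint's range is limited). The gripper opens to 85 mm and grips with 20 to 120 N. Pads are 22 mm wide; open, the fingers measure 114 mm over their backs; the gripper's body (76 mm by 85 mm) begins 54 mm behind the grasp point. The pads swing forward as they close: fully open they stand 13 mm farther back than shut.
Start: joints at [-1.273, 0.091, 1.231, -0, 1.82, -0.057], TCP at [0.208, -0.563, 0.231] pointing down, gripper open.
Joint ranges: [-2.87, 2.87], [-0.86, 2.18], [0.17, 2.46], [-1.51, 4.65], [0.06, 2.69], [-2.65, 2.65]. Speed limits (rad/s): [2.57, 2.57, 3.01, 3.14, 3.14, 3.14].

### API

Orientations are given as [roll, pitch, yaw] about the fixed x, y, z axes, in that order (R = Rz(yaw) Ry(pitch) Rx(roll)).
In Python, from station import env gives the robot as it stands.
- The arm moves only by the shell command python3 -m handwheel 'ROWS' [FORCE]. ROWS is text: rows parted by semicolons, each of 7 numbers parted by spaces: the shift along the world's x, y, z as a fraction of full scale, then the turn, a rotation vector about the world's x, y, z as a fraction of full scale, then the opening, from 0 (shut) to 1 (fully open). A call has 1 to 12 rows; each row shifts and turns the commanded pose from where the row before left it; what a row does not reach is not made up. Full scale, the value 1, is 10 cm for a shift and 60 degrees for a turn. A row lasts 1/8 s, in which the tool goes at most 62.5 mm and 10.7 degrees, less where a joint would pass 70% of its speed; a pose out of reach is approached as far as the arm can. A call with a number of a shift or a turn outside -1 to 1 is refused whole. A call with a gripper value outside its range is refused whole. The fingers move at their own pace and stop on an object; FORCE is the grip in N (left out, the last holds). Time passes only in rows, so rows that do not move let the fingers close. It gives the time, the measured TCP pose, the force and the opening at its end, in the units of the state.
- env.observe(): the state, without advancing time (a new reading comes with each control period).
- env.snapshot(name): name is "scene" or "side" or "wrist"; returns the picture (480x640x3 uint8, red, green, blue); there is no depth.
- env.camera_info(name): a dict with "fx", "fy", "cx", "cy" (pixels), "R" (3x3) and "t" (3): a world point X has camera coordinates R X + t. Camera axes: x right, y down, z forward; pixel columns grow to the right and rows downward; lengths in m; the calibration is good to about 2 mm. A picture is of the moment at which its call begins: read the wrist's pose just before it. camera_info takes no time and is no camera call; for the wrist camera it gives the pose at the moment of the call.
- env.close_job(): hands the job in, once; it reports no verdict.
Trained networks look in the newest picture that a camera, given by its name, has taken for a name from the list of things; names that differ only in an ending like _2 or _b are one class to them, and where a whole thing is asked for, a point or a joint stands for the part that bears it (a point fixed in the world has none). Each returns a list of dicts, best first, with "score" (0 to 1); they miss things now and then, are a little off and sometimes report something else, mostly with a low value. They report only what shows in the picture. A call takes as long as a camera call. They do not tell look-alikes from the thing itself.
- env.outline_of(camera, query): "pixels" (480x640 bool, what is visible of it) and "box" ([left, top, right, bottom] in pixels, round what is visible of it).
The state is a dict: "time": time; "joint_positions": joint angles; "joint_velocities": joint speeds; "tau": joint torques, N m; "tcp_pos": TCP position; "eef_rot": TCP orientation; "ft_force": force on the tool from outside, world axes, zero at the start; "wrist_torque": the same for the moment, N m; "width": finger opening in m.
Only numpy, scipy, OpenCV 4.12 (cv2) and the standard library are available. Lean on these libraries where they do the work, as an engineer would, in place of code of your own. Each camera call takes 0.05 s, during which the arm holds its last target. There are 200 camera calls.

## Working session

There is one attempt and no reset: what is moved stays moved. The work goes in short steps, Python scripts to look and compute and a shell command to move; the robot and the scene stay as the last step left them, time stands still between calls to the robot, and variables do not carry over. Pictures are saved under pics/ and viewed, about 8 in all and at most 12, crops included, and the job is handed in when it is done.

```bash
ls; mkdir -p pics; python3 - <<'E'
from station import env
import cv2,numpy as np
o=env.observe(); print(o['time'],o['tcp_pos'],o['eef_rot'],o['width'])
a=env.snapshot("scene");b=env.snapshot("side")
cv2.imwrite('pics/scene.png',a[...,::-1]);cv2.imwrite('pics/side.png',b[...,::-1])
for c in("scene","side"):
  i=env.camera_info(c);print(c,i['fx'],i['cx'],i['cy'],(-np.array(i['R']).T@i['t']).round(3),np.array(i['R'])[2].round(2))
  for q in("bracket","roller","axle","axle_rest","cradle","small_roller"):
    print(q,[(round(d['score'],2),[int(v) for v in d['box']]) for d in env.outline_of(c,q)])
print(env.observe()['time'])
E
```

```text
pics
0.0 [ 0.20834985 -0.56236966  0.2301576 ] [-3.13968550e+00 -1.20228250e-04  3.54762177e-01] 0.08542118919103482
scene 548.5612865261578 318.7598892197069 239.7170686570346 [ 1.209 -0.393  1.246] [-0.46  0.24 -0.85]
bracket [(0.9, [299, 221, 336, 260]), (0.72, [247, 308, 384, 374])]
roller [(0.78, [406, 212, 427, 234]), (0.55, [370, 231, 391, 256]), (0.51, [426, 189, 444, 210])]
axle [(0.78, [129, 301, 173, 333]), (0.61, [193, 271, 241, 299]), (0.6, [248, 308, 383, 371]), (0.52, [152, 248, 203, 260])]
axle_rest [(0.91, [212, 265, 249, 300]), (0.42, [299, 217, 337, 261])]
cradle [(0.71, [400, 221, 427, 245])]
small_roller []
side 514.5889797463574 322.3739414240087 240.7136231461928 [-0.014  0.691  0.642] [ 0.54 -0.67 -0.51]
bracket [(0.59, [299, 246, 362, 298])]
roller [(0.79, [243, 272, 267, 298]), (0.62, [202, 288, 228, 319]), (0.59, [184, 326, 203, 364])]
axle [(0.67, [387, 200, 404, 223]), (0.65, [439, 226, 469, 239])]
axle_rest [(0.56, [378, 209, 403, 239]), (0.38, [302, 250, 362, 299])]
cradle [(0.91, [195, 309, 239, 333]), (0.44, [302, 247, 362, 297])]
small_roller [(0.89, [268, 340, 284, 363])]
0.7
```

View pics/scene.png

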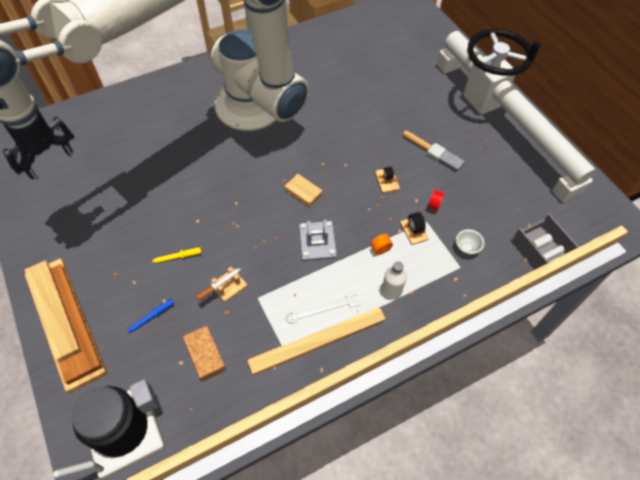

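View pics/side.png

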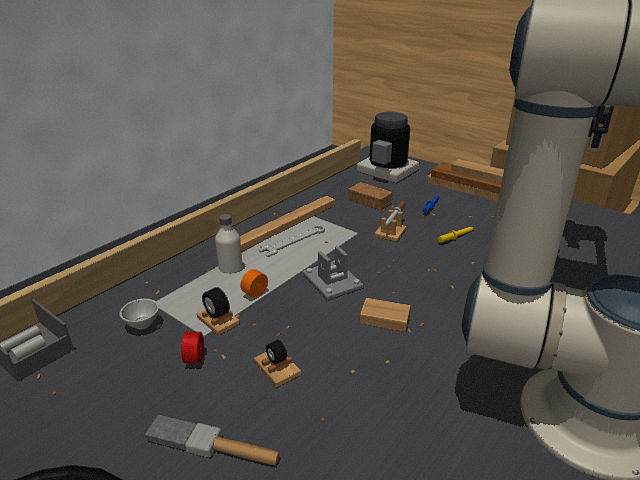

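The images show these candidates:
- **Rollers in scene:** black larger (416,222) in its cradle, black smaller (388,173), orange (381,243) and red (436,200). I choose (416,222), which is (214,303) in side.
- **Axles in scene:** steel with a wooden grip in its rest (225,283), yellow (177,256) and blue (151,316). I choose (225,283).

Next I'll get coarse positions and one close crop.

```bash
cat > h.py <<'E'
from station import env
import numpy as np,cv2
def ray(c,u,v,z,i=None):
    i=i or env.camera_info(c);R=np.array(i['R']);C=-R.T@np.array(i['t'])
    d=R.T@np.array([(u-i['cx'])/i['fx'],(v-i['cy'])/i['fy'],1]);return C+d*(z-C[2])/d[2]
def proj(c,X,i=None):
    i=i or env.camera_info(c);p=np.array(i['R'])@np.array(X)+i['t'];return p[0]/p[2]*i['fx']+i['cx'],p[1]/p[2]*i['fy']+i['cy']
def st():
    o=env.observe();print(round(o['time'],2),np.round(o['tcp_pos'],4),np.round(o['eef_rot'],3),'F',np.round(o['ft_force'],1),'w',round(o['width'],4),'q',np.round(o['joint_positions'],2));return o
E
python3 - <<'E'
from h import *
for n,p,z in(("roller",(416,222),.05),("bracket",(318,240),.03),("axlecollar",(212,289),.045),("axletip",(240,270),.045),("small",(388,173),.03),("gluetop",(397,267),.13)):
    print(n,ray("scene",*p,z).round(3))
for n,p,z in(("roller",(214,303),.045),("small",(276,352),.03),("bracket",(333,275),.03),("glue",(228,250),.065)): print('side',n,ray("side",*p,z).round(3))
a=cv2.imread('pics/scene.png')
A=cv2.resize(a[170:270,290:450],(800,500),interpolation=3)
B=cv2.resize(a[255:310,185:255],(800,600),interpolation=3)
A[:250,:320]=0
A[:251,:320]=cv2.resize(B,(320,251))
cv2.imwrite('pics/c1.png',A)
E
```

```text
roller [0.636 0.199 0.05 ]
bracket [ 0.557 -0.048  0.03 ]
axlecollar [ 0.571 -0.345  0.045]
axletip [ 0.554 -0.264  0.045]
small [0.452 0.228 0.03 ]
gluetop [0.759 0.053 0.13 ]
side roller [0.632 0.208 0.045]
side small [0.46  0.221 0.03 ]
side bracket [ 0.526 -0.025  0.03 ]
side glue [0.728 0.082 0.065]
```

View pics/c1.png

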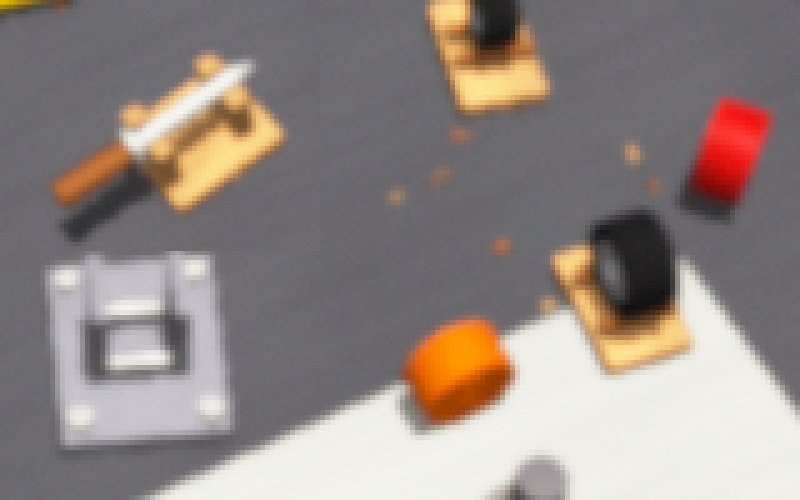

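The crop confirms both choices: the black larger roller in its cradle at about (416,222), and the steel pin with a brown grip in its rest. I'm going above the axle now, turning the jaws along world x.

```bash
python3 -m handwheel '0.36 0.31 0.12 0 0 0.145 1;0.36 0.31 0.12 0 0 0.145 1;0.36 0.31 0.12 0 0 0.145 1;0.36 0.31 0.12 0 0 0.145 1;0.36 0.31 0.12 0 0 0.145 1;0.36 0.31 0.12 0 0 0.145 1;0.36 0.31 0.12 0 0 0.145 1;0.36 0.31 0.12 0 0 0.145 1;0 0 0 0 0 0 1;0 0 0 0 0 0 1'
python3 - <<'E'
from h import *
st();i=env.camera_info("wrist");a=env.snapshot("wrist");cv2.imwrite('pics/w1.png',a[...,::-1])
np.savez('w1.npz',**i)
print(i['fx'],(-np.array(i['R']).T@i['t']).round(3),np.array(i['R']).round(2))
for q in("axle","axle_rest","bracket"):
  print(q,[(round(d['score'],2),[int(v) for v in d['box']]) for d in env.outline_of("wrist",q)])
for n,X in(("collar",(.571,-.345,.045)),("bracket",(.54,-.035,.05))):print(n,proj("wrist",X))
E
```

```text
time: 1.95
tcp_pos: [0.4962, -0.3149, 0.327]
eef_rot: [-3.141, 0.0, 1.568]
ft_force: [0.3, -0.1, -0.5]
width: 0.0854
1.95 [ 0.4962 -0.3149  0.327 ] [-3.141  0.     1.568] F [ 0.3 -0.1 -0.5] w 0.0854 q [-0.62  0.1   1.05 -0.    1.99 -0.62]
377.59142275678744 [ 0.496 -0.233  0.471] [[ 1.   -0.   -0.  ]
 [-0.   -0.95  0.32]
 [-0.   -0.32 -0.95]]
axle [(0.94, [245, 192, 277, 280]), (0.74, [345, 273, 370, 349]), (0.73, [363, 142, 390, 247])]
axle_rest []
bracket []
collar (np.float64(384.73390488569737), np.float64(213.06393579649438))
bracket (np.float64(368.56949668418343), np.float64(-122.67957863314777))
```

View pics/w1.png

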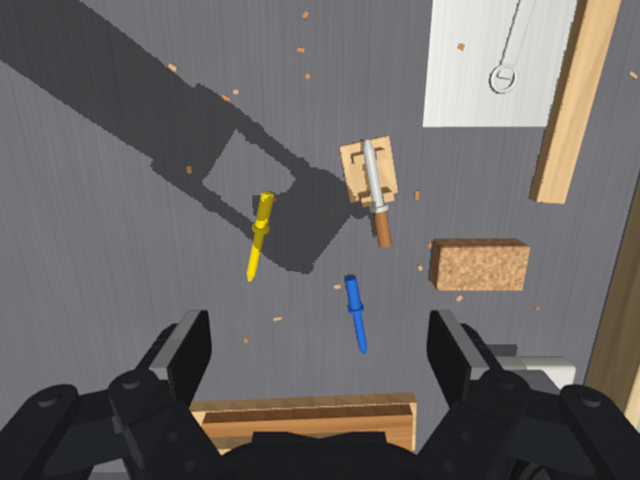

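The steel pin is in its rest, nose at about (367,141), collar at (380,209) and grip end at (385,245). The blue and yellow pins are the decoys. Next I go over the area between the bracket and the roller.

```bash
python3 -m handwheel '0.09 0.52 0 0 0 0 1;0.09 0.52 0 0 0 0 1;0.09 0.52 0 0 0 0 1;0.09 0.52 0 0 0 0 1;0.09 0.52 0 0 0 0 1;0.09 0.52 0 0 0 0 1;0.09 0.52 0 0 0 0 1;0.09 0.52 0 0 0 0 1;0 0 0 0 0 0 1;0 0 0 0 0 0 1'
python3 - <<'E'
from h import *
w=dict(np.load('w1.npz'))
for n,p,z in(("tip",(367,141),.045),("collar",(380,209),.045),("gend",(385,245),.045)):print(n,ray(0,*p,z,w).round(4))
st();i=env.camera_info("wrist");a=env.snapshot("wrist");cv2.imwrite('pics/w2.png',a[...,::-1])
np.savez('w2.npz',**i)
for q in("roller","bracket","cradle"):
  print(q,[(round(d['score'],2),[int(v) for v in d['box']]) for d in env.outline_of("wrist",q)])
E
```

```text
time: 3.4
tcp_pos: [0.5684, 0.1004, 0.3271]
eef_rot: [-3.141, 0.001, 1.569]
ft_force: [0.1, -0.2, 0.2]
width: 0.0855
tip [ 0.548  -0.2629  0.045 ]
collar [ 0.5659 -0.3395  0.045 ]
gend [ 0.574  -0.3837  0.045 ]
3.4 [0.5684 0.1004 0.3271] [-3.141e+00  1.000e-03  1.569e+00] F [ 0.1 -0.2  0.2] w 0.0855 q [ 0.12  0.07  1.08 -0.    1.99  0.12]
roller [(0.79, [366, 167, 396, 214]), (0.59, [356, 71, 409, 109]), (0.57, [324, 0, 361, 23])]
bracket [(0.93, [250, 243, 350, 327])]
cradle [(0.77, [341, 63, 410, 121]), (0.59, [288, 412, 328, 438]), (0.33, [131, 229, 218, 295]), (0.31, [455, 0, 523, 26])]
```

View pics/w2.png

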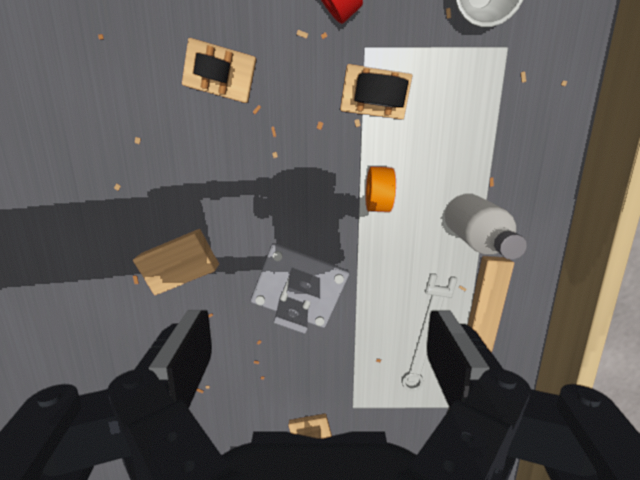

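The roller is at about (382,91) in its cradle with its axle roughly along world y. The bracket is centred near (300,287), yawed about 65°. One closer look at the bracket next.

```bash
python3 -m handwheel '-0.08 -0.3 -0.33 0 0 0 1;-0.08 -0.3 -0.33 0 0 0 1;-0.08 -0.3 -0.33 0 0 0 1;-0.08 -0.3 -0.33 0 0 0 1;0 0 0 0 0 0 1;0 0 0 0 0 0 1'
python3 - <<'E'
from h import *
st();i=env.camera_info("wrist");a=env.snapshot("wrist");cv2.imwrite('pics/w3.png',a[...,::-1])
np.savez('w3.npz',**i)
m=env.outline_of("wrist","bracket")[0];print(m['box'],m['score']);np.save('m3.npy',m['pixels'])
l,t,r,b=[int(v) for v in m['box']]
l-=8;t-=8
A=cv2.resize(a[t:t+150,l:l+170,::-1],(680,600),interpolation=2)
w2=cv2.imread('pics/w2.png')[55:130,330:420]
B=np.zeros((600,800,3),np.uint8);B[:,:680]=A
cv2.imwrite('pics/c3.png',B);print(l,t)
cv2.imwrite('pics/c2.png',cv2.resize(w2,None,fx=6,fy=6,interpolation=2))
E
```

```text
time: 4.35
tcp_pos: [0.5368, -0.0189, 0.1965]
eef_rot: [3.14, -0.0, 1.568]
ft_force: [0.5, -0.3, 0.7]
width: 0.0852
4.35 [ 0.5368 -0.0189  0.1965] [ 3.14  -0.     1.568] F [ 0.5 -0.3  0.7] w 0.0852 q [-0.1  -0.08  1.47  0.    1.76 -0.1 ]
[250.9, 165.4, 399.6, 291.5] 0.85
242 157
```

View pics/c3.png

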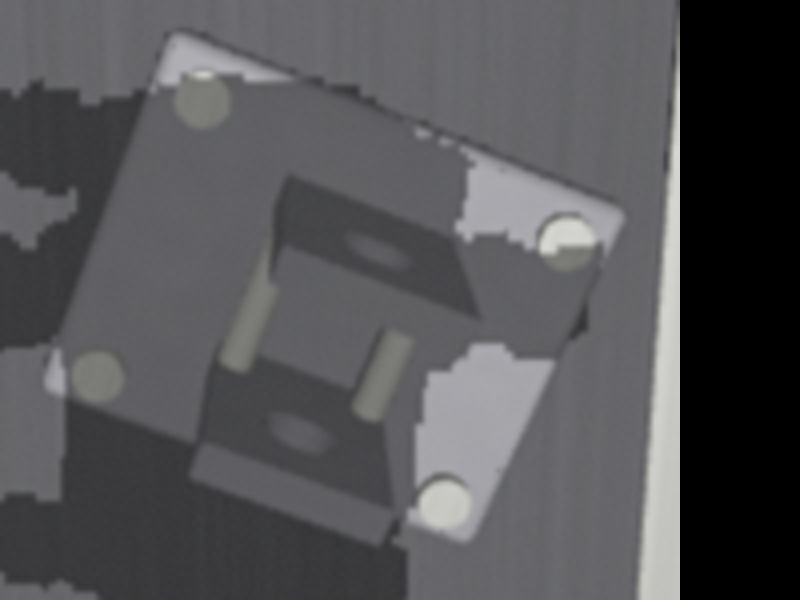

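View pics/c2.png

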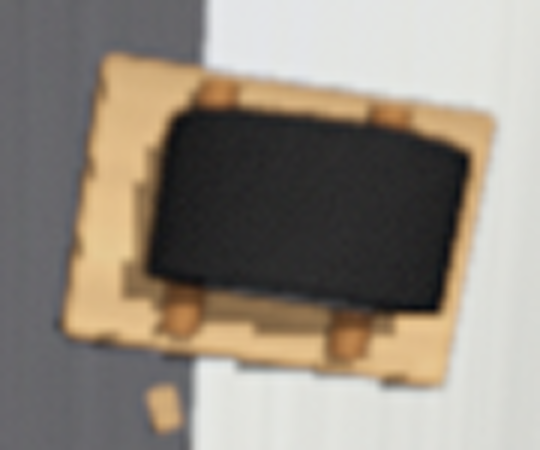

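```bash
cat > fit.py <<'E'
from h import *
from scipy.optimize import least_squares
def W(p,m):
    c,s=np.cos(p[2]),np.sin(p[2]);return [p[0]+c*m[0]-s*m[1],p[1]+s*m[0]+c*m[1],m[2]]
def fit(info,M,P,g):
    f=lambda p:np.array([np.subtract(proj(0,W(p,np.array(m)/1e3),info),q) for m,q in zip(M,P)]).ravel()
    r=least_squares(f,g,loss='soft_l1');print(r.x.round(4),'deg',np.degrees(r.x[2]).round(1));print(f(r.x).reshape(-1,2).round(1).tolist());return r.x
E
python3 - <<'E'
from fit import *
w3=dict(np.load('w3.npz'));w2=dict(np.load('w2.npz'));w1=dict(np.load('w1.npz'))
M=[(45,55,12),(45,-55,12),(-45,-55,12),(-45,55,12),(25,20,72),(25,-20,72),(-17,20,72),(-17,-20,72),(-25,20,72),(-25,-20,72),(25,20,12),(25,-20,12)]
P=[(170,28),(626,211),(472,545),(46,390),(278,245),(480,318),(205,442),(395,513),(190,475),(380,545),(290,175),(455,237)]
b=fit(w3,M,[(242+u/4,157+v/4) for u,v in P],(.54,-.04,1.2))
M=[(25,37.5,12),(25,-37.5,12),(-25,-37.5,12),(-25,37.5,12)]
P=[(105,55),(495,113),(445,387),(63,335)]
c=fit(w2,M,[(330+u/6,55+v/6) for u,v in P],(.635,.2,1.5))
for m in((14,0,72),(-14,0,72),(0,0,72)):
  u,v=proj(0,W(c,np.array(m)/1e3),w2);print((u-330)*6,(v-55)*6)
t=ray(0,367,141,.045,w1);g=ray(0,385,245,.045,w1);print('axle yaw',np.degrees(np.arctan2(*(t-g)[1::-1])))
E
```

```text
[ 0.5412 -0.0413  1.1934] deg 68.4
[[-0.3, 0.3], [1.5, -0.0], [-0.1, 1.0], [-2.1, 0.8], [1.2, -0.2], [0.6, 0.4], [-0.3, -0.3], [0.3, -0.7], [-0.1, 0.3], [0.2, -0.1], [-0.8, -0.7], [-0.6, -0.2]]
[0.6328 0.2033 1.4367] deg 82.3
[[-0.5, -0.2], [0.8, -0.3], [0.1, 0.5], [-0.2, 0.2]]
345.76469091260606 115.43836095006867
314.0168723662232 297.0211054670867
329.7035634884793 207.30053388801815
axle yaw 102.16017843931995
```

```bash
python3 -m handwheel '0.192 0.444 -0.12 0 0 -0.025 1;0.192 0.444 -0.12 0 0 -0.025 1;0.192 0.444 -0.12 0 0 -0.025 1;0.192 0.444 -0.12 0 0 -0.025 1;0.192 0.444 -0.12 0 0 -0.025 1;0 0 0 0 0 0 1;0 0 -0.368 0 0 0 1;0 0 -0.368 0 0 0 1;0 0 -0.368 0 0 0 1;0 0 0 0 0 0 1;0 0 0 0 0 0 1'
```

```text
time: 5.82
tcp_pos: [0.6336, 0.2036, 0.0276]
eef_rot: [3.139, -0.001, 1.439]
ft_force: [-0.0, 0.1, 0.8]
width: 0.0853
```

Close at 40 N, and then lift.

```bash
python3 -m handwheel '0 0 0 0 0 0 0.4;0 0 0 0 0 0 0.4;0 0 0 0 0 0 0.4;0 0 0 0 0 0 0.4;0 0 0 0 0 0 0.4;0 0 0 0 0 0 0.4' 40; python3 -m handwheel '0 0 0.4 0 0 0 0.4;0 0 0.4 0 0 0 0.4;0 0 0.3 0 0 0 0.4;0 0 0 0 0 0 0.4;0 0 0 0 0 0 0.4'
python3 - <<'E'
from h import *
st();a=env.snapshot("wrist");s=env.snapshot("side");cv2.imwrite('pics/w4.png',np.hstack([cv2.resize(a[180:480,:,::-1],(480,225)),s[150:375,150:450,::-1]]))
E
```

```text
time: 6.58
tcp_pos: [0.6337, 0.2036, 0.0276]
eef_rot: [3.138, -0.001, 1.439]
ft_force: [-0.7, -0.8, 5.2]
width: 0.0534
time: 7.2
tcp_pos: [0.6319, 0.2032, 0.1329]
eef_rot: [-3.139, 0.001, 1.439]
ft_force: [0.1, 1.0, -2.0]
width: 0.0536
7.2 [0.6319 0.2032 0.1329] [-3.139e+00  1.000e-03  1.439e+00] F [ 0.1  1.  -2. ] w 0.0536 q [ 0.26  0.27  1.21 -0.    1.67  0.39]
```

View pics/w4.png

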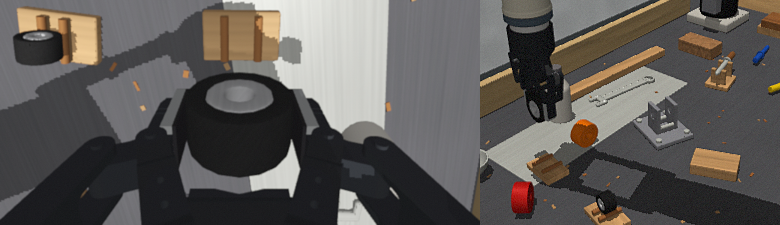

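The roller is gripped level between the pads, its face centred at about (240,95) in the left half, and its cradle is empty. Now going over the bracket.

```bash
python3 -m handwheel '-0.181 -0.489 0 0 0 -0.047 0.4;-0.181 -0.489 0 0 0 -0.047 0.4;-0.181 -0.489 0 0 0 -0.047 0.4;-0.181 -0.489 0 0 0 -0.047 0.4;-0.181 -0.489 0 0 0 -0.047 0.4;0 0 0 0 0 0 0.4;0 0 0 0 0 0 0.4;0 0 0 0 0 0 0.4'
python3 - <<'E'
from h import *
o=st();a=env.snapshot("wrist");cv2.imwrite('pics/w5.png',a[...,::-1]);i=env.camera_info("wrist")
from scipy.spatial.transform import Rotation as R
T=R.from_euler('xyz',o['eef_rot']).as_matrix()
for dz in(0,.0174):
  for dx in(.014,-.014): print(dx,dz,proj(0,o['tcp_pos']+T@[dx,0,-dz],i))
b=np.array([.5412,-.0413]);y=1.1934;d=o['tcp_pos'][:2]-b
print('bracket frame mm',1e3*(d@[np.cos(y),np.sin(y)]),1e3*(d@[-np.sin(y),np.cos(y)]),'dyaw deg',np.degrees(o['eef_rot'][2]-y))
E
```

```text
time: 8.3
tcp_pos: [0.542, -0.04, 0.1341]
eef_rot: [-3.14, -0.0, 1.194]
ft_force: [-0.5, -0.5, -1.9]
width: 0.0535
8.3 [ 0.542  -0.04    0.1341] [-3.14  -0.     1.194] F [-0.5 -0.5 -1.9] w 0.0535 q [-0.14 -0.06  1.55  0.    1.65  0.24]
0.014 0 (np.float64(320.6748545819673), np.float64(282.84732166416126))
-0.014 0 (np.float64(320.5920431399556), np.float64(340.6480489715211))
0.014 0.0174 (np.float64(320.8525222832935), np.float64(302.79088469181056))
-0.014 0.0174 (np.float64(320.7501513608714), np.float64(365.7738134426494))
bracket frame mm 1.5238260125084477 -0.2828502081050887 dyaw deg 0.05153017464141124
```

View pics/w5.png

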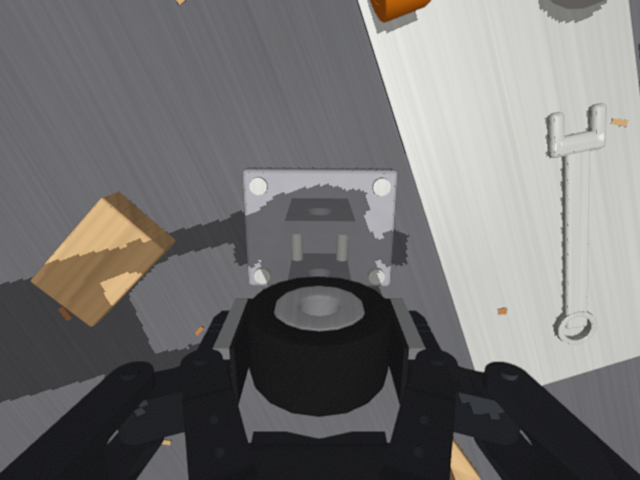

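The roller is over the bracket. The bracket edges at columns 244 to 397 and the bars at 297 and 342 are centred on the roller's bore at column 319. Correct by about 1 mm along the axle and lower.

```bash
python3 -m handwheel '-0.004 -0.01 -0.25 0 0 0 0.4;0 0 -0.24 0 0 0 0.4;0 0 0 0 0 0 0.4;0 0 -0.13 0 0 0 0.4;0 0 -0.13 0 0 0 0.4;0 0 0 0 0 0 0.4'; python3 - <<'E'
from h import *
o=st();env.snapshot("wrist")
b=np.array([.5412,-.0413]);y=1.1934;d=o['tcp_pos'][:2]-b
print('bracket frame mm',1e3*(d@[np.cos(y),np.sin(y)]),1e3*(d@[-np.sin(y),np.cos(y)]))
a=env.snapshot("side");u,v=[int(k) for k in proj("side",[.5412,-.0413,.06])]
w=env.snapshot("wrist")
cv2.imwrite('pics/s6.png',np.hstack([cv2.resize(a[v-50:v+50,u-50:u+50,::-1],(400,400),interpolation=2),w[80:480,120:520,::-1]]))
E
```

```text
time: 9.1
tcp_pos: [0.5408, -0.042, 0.0585]
eef_rot: [-3.139, 0.001, 1.193]
ft_force: [0.3, -0.5, -1.3]
width: 0.0537
9.1 [ 0.5408 -0.042   0.0585] [-3.139e+00  1.000e-03  1.193e+00] F [ 0.3 -0.5 -1.3] w 0.0537 q [-0.14 -0.03  1.66  0.    1.51  0.24]
bracket frame mm -0.7832437399998599 0.154803026890411
```

View pics/s6.png

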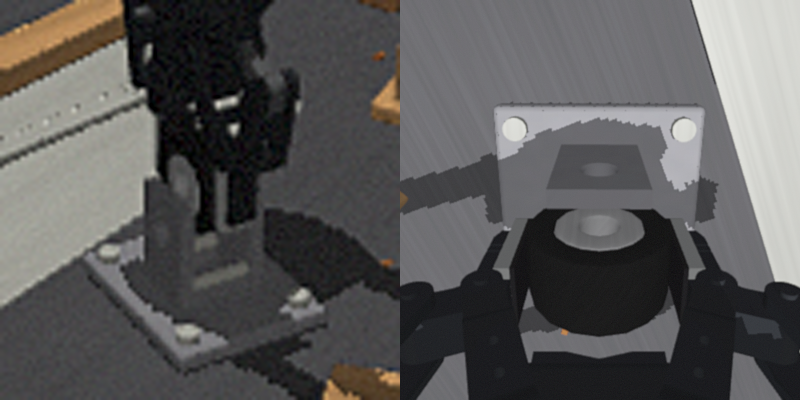

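The roller has entered between the ears without contact. I continue down with a 1 mm axial correction.

```bash
python3 -m handwheel '0.004 0.01 -0.09 0 0 0 0.4;0 0 -0.09 0 0 0 0.4;0 0 -0.03 0 0 0 0.4;0 0 0 0 0 0 0.4;0 0 0 0 0 0 0.4'; python3 -m handwheel '0 0 -0.02 0 0 0 0.4;0 0 0 0 0 0 0.4'
```

```text
time: 9.88
tcp_pos: [0.5421, -0.0412, 0.0391]
eef_rot: [3.141, -0.0, 1.193]
ft_force: [0.8, -0.3, -1.5]
width: 0.053
time: 10.12
tcp_pos: [0.5419, -0.0411, 0.0368]
eef_rot: [-3.142, 0.0, 1.193]
ft_force: [-0.6, -0.6, -1.1]
width: 0.053
```

```bash
python3 -m handwheel '0 0 -0.03 0 0 0 0.4;0 0 0 0 0 0 0.4;0 0 0 0 0 0 0.4';  python3 -m handwheel '0 0 -0.01 0 0 0 0.4;0 0 0 0 0 0 0.4'
```

```text
time: 10.5
tcp_pos: [0.5419, -0.0411, 0.0338]
eef_rot: [-3.141, 0.0, 1.193]
ft_force: [-0.0, 0.0, -2.1]
width: 0.0534
time: 10.75
tcp_pos: [0.542, -0.0411, 0.0329]
eef_rot: [3.142, 0.0, 1.193]
ft_force: [-0.9, -0.5, -1.2]
width: 0.0534
```

```bash
python3 -m handwheel '0 0 -0.01 0 0 0 0.4;0 0 0 0 0 0 0.4';  python3 -m handwheel '0 0 -0.01 0 0 0 0.4;0 0 0 0 0 0 0.4;0 0 0 0 0 0 0.4'
```

```text
time: 11.0
tcp_pos: [0.5421, -0.0411, 0.0327]
eef_rot: [3.141, -0.0, 1.193]
ft_force: [-2.9, -0.0, 4.8]
width: 0.0534
time: 11.38
tcp_pos: [0.5421, -0.0411, 0.0326]
eef_rot: [3.141, -0.0, 1.193]
ft_force: [-5.8, 0.9, 9.7]
width: 0.0535
```

Contact came at TCP z 0.0327, as predicted. Release and rise.

```bash
python3 -m handwheel '0 0 0.02 0 0 0 1;0 0 0 0 0 0 1;0 0 0 0 0 0 1;0 0 0 0 0 0 1;0 0 0.1 0 0 0 1;0 0 0.4 0 0 0 1;0 0 0.4 0 0 0 1;0 0 0.4 0 0 0 1;0 0 0 0 0 0 1;0 0 0 0 0 0 1'; python3 - <<'E'
from h import *
o=st();i=env.camera_info("wrist");w=env.snapshot("wrist");np.savez('w7.npz',**i);a=env.snapshot("side");u,v=[int(k) for k in proj("side",[.5412,-.0413,.06])]
import numpy as np
def W(m):
    c,s=np.cos(1.1934),np.sin(1.1934);return [.5412+c*m[0]-s*m[1],-.0413+s*m[0]+c*m[1],m[2]]
for m in((.014,0,.077),(-.014,0,.077),(.021,0,.072),(-.021,0,.072)):print([round(float(k)) for k in proj(0,W(m),i)])
cv2.imwrite('pics/w7f.png',w[...,::-1])
cv2.imwrite('pics/s7.png',np.hstack([cv2.resize(a[v-50:v+50,u-50:u+50,::-1],(400,400),interpolation=2),cv2.resize(w[200:400,220:420,::-1],(400,400),interpolation=2)]))
E
```

```text
time: 12.62
tcp_pos: [0.5419, -0.0411, 0.1628]
eef_rot: [3.142, -0.0, 1.193]
ft_force: [-0.2, -0.8, -0.0]
width: 0.0856
12.62 [ 0.5419 -0.0411  0.1628] [ 3.142 -0.     1.193] F [-0.2 -0.8 -0. ] w 0.0856 q [-0.14 -0.06  1.51  0.    1.7   0.24]
[319, 225]
[319, 266]
[319, 213]
[319, 273]
```

View pics/s7.png

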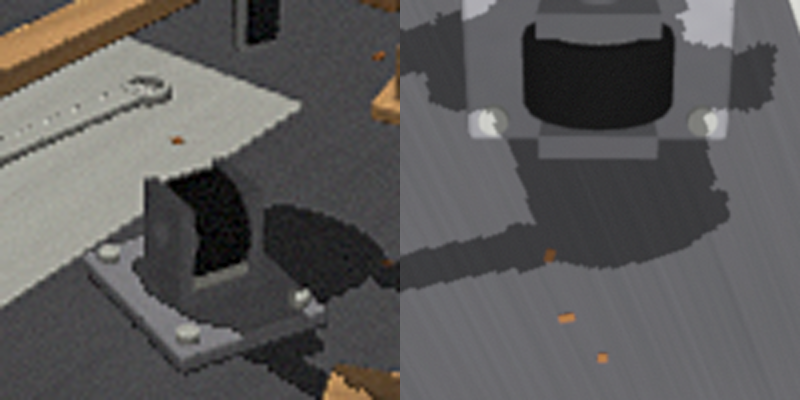

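The roller is seated square and central between the ears (tyre columns 523–673 in the crop, which is centre column 319). Next, above the axle grip, yawed to 102°.

```bash
python3 -m handwheel '0.046 -0.535 0 0 0 0.094 1;0.046 -0.535 0 0 0 0.094 1;0.046 -0.535 0 0 0 0.094 1;0.046 -0.535 0 0 0 0.094 1;0.046 -0.535 0 0 0 0.094 1;0.046 -0.535 0 0 0 0.094 1;0 0 0 0 0 0 1;0 0 0 0 0 0 1;0 0 0 0 0 0 1'; python3 - <<'E'
from h import *
o=st();i=env.camera_info("wrist");w=env.snapshot("wrist");np.savez('w8.npz',**i)
w=np.ascontiguousarray(w[...,::-1])
cv2.imwrite('pics/w8.png',w);cv2.imwrite('pics/c8.png',cv2.resize(w[40:340,160:480],(640,600),interpolation=2))
E
```

```text
time: 13.85
tcp_pos: [0.5698, -0.3607, 0.1628]
eef_rot: [-3.142, -0.001, 1.784]
ft_force: [0.3, 1.3, -0.3]
width: 0.0855
13.85 [ 0.5698 -0.3607  0.1628] [-3.142e+00 -1.000e-03  1.784e+00] F [ 0.3  1.3 -0.3] w 0.0855 q [-0.61  0.29  1.13  0.    1.72 -0.83]
```

View pics/c8.png

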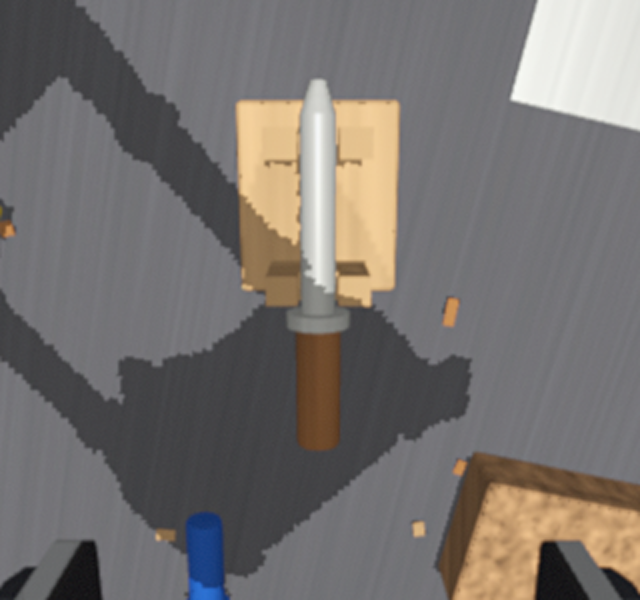

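```bash
python3 - <<'E'
from h import *
w=dict(np.load('w8.npz'));r=lambda u,v,z:ray(0,160+u/2,40+v/2,z,w)
t=r(317,80,.045);g=r(318,446,.042);d=(t-g)[:2];L=np.linalg.norm(d);d/=L
print(t,g,L,np.degrees(np.arctan2(d[1],d[0])),'grip centre',g[:2]+d*.0225, t[:2]-d*.1025, 'collar',r(318,310,.056))
E
```

```text
[ 0.54752504 -0.26138095  0.045     ] [ 0.57482787 -0.38598421  0.042     ] 0.1275594697998758 102.35921220639901 grip centre [ 0.57001197 -0.36400565] [ 0.56946414 -0.3615055 ] collar [ 0.563187   -0.33219173  0.056     ]
```

```bash
python3 -m handwheel '0 -0.02 -0.34 0 0 0 0.6;0 0 -0.34 0 0 0 0.6;0 0 -0.34 0 0 0 0.6;0 0 -0.34 0 0 0 0.6;0 0 0 0 0 0 0.6;0 0 0 0 0 0 0.6' 60; python3 -m handwheel '0 0 0 0 0 0 0;0 0 0 0 0 0 0;0 0 0 0 0 0 0;0 0 0 0 0 0 0;0 0 0 0 0 0 0;0 0 0 0 0 0 0' 60
```

```text
time: 14.65
tcp_pos: [0.5704, -0.364, 0.0289]
eef_rot: [3.14, 0.002, 1.784]
ft_force: [-0.4, 0.1, 0.9]
width: 0.0511
time: 15.4
tcp_pos: [0.5703, -0.3647, 0.0281]
eef_rot: [3.14, 0.002, 1.783]
ft_force: [2.5, -1.4, 5.7]
width: 0.014
```

All 12 picture views are used, so from here I check numerically. Lift straight up.

```bash
python3 -m handwheel '0 0 0.2 0 0 0 0;0 0 0.3 0 0 0 0;0 0 0.3 0 0 0 0;0 0 0 0 0 0 0;0 0 0 0 0 0 0'; cat > ax.py <<'E'
from h import *
from scipy.spatial.transform import Rotation as R
def axle():
    o=st();i=env.camera_info("wrist");w=env.snapshot("wrist")
    T=R.from_euler('xyz',o['eef_rot']).as_matrix();P=lambda x,z:np.round(proj(0,o['tcp_pos']+T@[x,0,-z],i),1)
    print('pred tip',P(.1025,.019),'collar',P(.0275,.019),'gend',P(-.0225,.019))
    for d in env.outline_of("wrist","axle"):
        m=d['pixels'];ys,xs=np.nonzero(m);print(round(d['score'],2),np.round(d['box'],1),[(int(v),round(xs[ys==v].mean(),1),int((ys==v).sum())) for v in range(ys.min(),ys.max()+1,max(1,(ys.max()-ys.min())//12))])
    b=np.array([.5412,-.0413]);y=1.1934;d=o['tcp_pos'][:2]-b
    print('TCP in bracket mm',1e3*(d@[np.cos(y),np.sin(y)]),1e3*(d@[-np.sin(y),np.cos(y)]),'dyaw deg',np.degrees(o['eef_rot'][2]-y))
    return o,w
E
python3 -c "
from ax import *
axle()"
```

```text
time: 16.02
tcp_pos: [0.569, -0.3638, 0.1054]
eef_rot: [-3.14, -0.002, 1.783]
ft_force: [0.5, 1.7, -1.8]
width: 0.0138
16.02 [ 0.569  -0.3638  0.1054] [-3.140e+00 -2.000e-03  1.783e+00] F [ 0.5  1.7 -1.8] w 0.0138 q [-0.62  0.31  1.21 -0.    1.63 -0.83]
pred tip [320.1  39.4] collar [319.9 272.4] gend [319.8 387.4]
0.93 [241.5 329.4 261.4 358. ] [(329, np.float64(252.0), 11), (331, np.float64(251.5), 16), (333, np.float64(251.0), 17), (335, np.float64(250.5), 18), (337, np.float64(250.0), 19), (339, np.float64(250.0), 17), (341, np.float64(250.0), 17), (343, np.float64(249.5), 16), (345, np.float64(248.0), 13), (347, np.float64(247.0), 11), (349, np.float64(246.0), 9), (351, np.float64(245.5), 8), (353, np.float64(246.0), 7), (355, np.float64(245.0), 5), (357, np.float64(244.0), 1)]
0.8 [286.6  28.7 347.9 388.5] [(28, np.float64(319.5), 10), (58, np.float64(319.5), 32), (88, np.float64(319.5), 38), (118, np.float64(319.5), 36), (148, np.float64(319.0), 37), (178, np.float64(319.0), 35), (208, np.float64(319.0), 35), (238, np.float64(319.0), 33), (268, np.float64(318.0), 59), (298, np.float64(319.0), 43), (328, np.float64(318.5), 38), (358, np.float64(318.5), 36), (388, np.float64(318.0), 11)]
0.73 [ 61.2 137.9 126.2 302.2] [(137, np.float64(102.5), 6), (150, np.float64(109.0), 31), (163, np.float64(105.5), 30), (176, np.float64(102.0), 31), (189, np.float64(98.0), 31), (202, np.float64(91.0), 37), (215, np.float64(93.0), 35), (228, np.float64(87.5), 22), (241, np.float64(83.5), 22), (254, np.float64(80.0), 21), (267, np.float64(77.0), 21), (280, np.float64(73.0), 21), (293, np.float64(70.0), 17)]
TCP in bracket mm -289.59481040913835 -144.6557574154692 dyaw deg 33.78750380995205
```

```bash
python3 -m handwheel '-0.139 0.305 0 0 0 -0.094 0;-0.139 0.305 0 0 0 -0.094 0;-0.139 0.305 0 0 0 -0.094 0;-0.139 0.305 0 0 0 -0.094 0;-0.139 0.305 0 0 0 -0.094 0;-0.139 0.305 0 0 0 -0.094 0;0 0 0 0 0 0 0;0 0 0 0 0 0 0;0 0 0 0 0 0 0'; python3 -c "
from ax import *
o,w=axle()
np.save('w9.npy',w)
s=env.snapshot('side')
for d in env.outline_of('side','axle'): print('side',d['score'],d['box'])
T=R.from_euler('xyz',o['eef_rot']).as_matrix()
for x in(.1055,.0305,-.0195):print('pred side',x,proj('side',o['tcp_pos']+T@[x,0,-.0169]))
"
```

```text
time: 17.25
tcp_pos: [0.4862, -0.1818, 0.1063]
eef_rot: [-3.141, 0.0, 1.192]
ft_force: [0.7, 0.2, -1.4]
width: 0.0134
17.25 [ 0.4862 -0.1818  0.1063] [-3.141  0.     1.192] F [ 0.7  0.2 -1.4] w 0.0134 q [-0.42 -0.12  1.66 -0.    1.6  -0.04]
pred tip [321.5  37.8] collar [321.1 271.3] gend [320.9 386.3]
0.92 [289.6  29.2 347.6 388.2] [(28, np.float64(319.0), 11), (58, np.float64(319.0), 35), (88, np.float64(318.5), 38), (118, np.float64(319.0), 37), (148, np.float64(318.5), 36), (178, np.float64(318.5), 36), (208, np.float64(319.0), 35), (238, np.float64(318.5), 34), (268, np.float64(318.5), 60), (298, np.float64(318.5), 42), (328, np.float64(318.5), 38), (358, np.float64(318.5), 36), (388, np.float64(318.0), 11)]
0.71 [313.6 422.  337.5 437.9] [(421, np.float64(326.0), 7), (422, np.float64(325.5), 10), (423, np.float64(325.5), 14), (424, np.float64(325.5), 16), (425, np.float64(325.5), 16), (426, np.float64(325.5), 18), (427, np.float64(325.5), 18), (428, np.float64(325.5), 18), (429, np.float64(325.0), 19), (430, np.float64(325.5), 20), (431, np.float64(325.5), 20), (432, np.float64(325.5), 20), (433, np.float64(325.0), 19), (434, np.float64(325.5), 18), (435, np.float64(324.0), 15), (436, np.float64(322.0), 9)]
TCP in bracket mm -150.89333594479513 -0.62575482948732 dyaw deg -0.05679751341256938
side 0.59 [353.8, 213.0, 391.2, 225.7]
side 0.58 [424.3, 194.6, 438.6, 208.9]
side 0.47 [438.9, 227.8, 470.4, 243.0]
pred side 0.1055 (np.float64(351.14739933137724), np.float64(225.77256338632597))
pred side 0.0305 (np.float64(380.57662700472275), np.float64(217.4578624817158))
pred side -0.0195 (np.float64(399.2653933877653), np.float64(212.1776864446167))
```

```bash
python3 -m handwheel '-0.006 0.002 -0.25 0 0 0 0;0 0 -0.25 0 0 0 0;0 0 -0.232 0 0 0 0;0 0 0 0 0 0 0;0 0 0 0 0 0 0;0 0 0 0 0 0 0'; python3 -c "
from ax import *
o,w=axle()
for d in env.outline_of('wrist','bracket')[:1]: print(d['score'],d['box'])
s=env.snapshot('side')
for d in env.outline_of('side','axle'): print('side',d['score'],d['box'])
T=R.from_euler('xyz',o['eef_rot']).as_matrix()
for x in(.1055,.0305,-.0195):print('pred side',x,proj('side',o['tcp_pos']+T@[x,0,-.0169]))
"
```

```text
time: 18.2
tcp_pos: [0.4864, -0.1814, 0.0353]
eef_rot: [3.139, 0.0, 1.193]
ft_force: [0.7, -0.4, -0.5]
width: 0.0138
18.2 [ 0.4864 -0.1814  0.0353] [3.139 0.    1.193] F [ 0.7 -0.4 -0.5] w 0.0138 q [-0.42 -0.08  1.75  0.    1.47 -0.04]
pred tip [321.5  37.8] collar [321.1 271.3] gend [320.9 386.4]
0.88 [287.5  30.8 347.6 388.3] [(28, np.float64(318.0), 9), (58, np.float64(319.0), 35), (88, np.float64(318.0), 39), (118, np.float64(319.0), 37), (148, np.float64(319.0), 37), (178, np.float64(318.5), 36), (208, np.float64(318.5), 34), (238, np.float64(318.5), 34), (268, np.float64(318.5), 60), (298, np.float64(318.5), 42), (328, np.float64(318.5), 38), (358, np.float64(318.5), 36), (388, np.float64(317.5), 10)]
TCP in bracket mm -150.40323623815573 -0.6688674929763184 dyaw deg -0.05149102645072871
0.96 [173.9, 0.6, 460.8, 51.6]
side 0.79 [439.1, 226.5, 471.3, 241.9]
side 0.77 [351.2, 240.3, 388.2, 255.7]
pred side 0.1055 (np.float64(349.9701103216362), np.float64(254.67451218555885))
pred side 0.0305 (np.float64(378.50705862329716), np.float64(245.810524232011))
pred side -0.0195 (np.float64(396.65673139053337), np.float64(240.17297395617257))
```

```bash
python3 -m handwheel '-0.004 0.001 -0.021 0 0 0 0;0 0 0 0 0 0 0;0.037 0.093 0 0 0 0 0;0.037 0.093 0 0 0 0 0;0.037 0.093 0 0 0 0 0;0 0 0 0 0 0 0;0 0 0 0 0 0 0'; python3 -c "
from ax import *
axle()"
```

```text
time: 19.32
tcp_pos: [0.4965, -0.1528, 0.0318]
eef_rot: [3.141, -0.0, 1.193]
ft_force: [0.4, 0.4, 0.1]
width: 0.0142
19.32 [ 0.4965 -0.1528  0.0318] [ 3.141 -0.     1.193] F [0.4 0.4 0.1] w 0.0142 q [-0.36 -0.07  1.75  0.    1.46  0.01]
pred tip [321.4  37.9] collar [321.1 271.3] gend [320.9 386.4]
0.72 [288.4  61.5 349.2 389.8] [(60, np.float64(305.5), 2), (87, np.float64(319.0), 39), (114, np.float64(319.5), 38), (141, np.float64(319.0), 37), (168, np.float64(319.0), 37), (195, np.float64(318.5), 34), (222, np.float64(318.5), 36), (249, np.float64(318.5), 34), (276, np.float64(318.5), 60), (303, np.float64(318.5), 42), (330, np.float64(319.0), 39), (357, np.float64(318.5), 36), (384, np.float64(318.5), 30)]
TCP in bracket mm -120.10903095104459 0.5208013432474443 dyaw deg -0.01874289564357392
```

The nose is inside the first ear without force. Raise 1 mm and go on.

```bash
python3 -m handwheel '0.002 -0.001 0.013 0 0 0 0;0 0 0 0 0 0 0;0.037 0.093 0 0 0 0 0;0.037 0.093 0 0 0 0 0;0 0 0 0 0 0 0;0 0 0 0 0 0 0';  python3 -m handwheel '0.037 0.093 0 0 0 0 0;0.037 0.093 0 0 0 0 0;0 0 0 0 0 0 0;0 0 0 0 0 0 0'; python3 -c "
from ax import *
axle()"
```

```text
time: 20.18
tcp_pos: [0.5039, -0.1342, 0.0329]
eef_rot: [-3.142, 0.0, 1.193]
ft_force: [0.4, 0.2, -1.2]
width: 0.0137
time: 20.68
tcp_pos: [0.5113, -0.1157, 0.0329]
eef_rot: [-3.142, 0.0, 1.193]
ft_force: [0.7, -0.1, -1.1]
width: 0.0141
20.68 [ 0.5113 -0.1157  0.0329] [-3.142  0.     1.193] F [ 0.7 -0.1 -1.1] w 0.0141 q [-0.29 -0.06  1.74 -0.    1.46  0.09]
pred tip [321.5  37.8] collar [321.1 271.3] gend [320.9 386.3]
0.57 [291.5  55.4 346.6 388.9] [(53, np.float64(314.0), 11), (80, np.float64(nan), 0), (107, np.float64(nan), 0), (134, np.float64(nan), 0), (161, np.float64(nan), 0), (188, np.float64(nan), 0), (215, np.float64(319.0), 35), (242, np.float64(318.5), 34), (269, np.float64(318.0), 59), (296, np.float64(319.5), 44), (323, np.float64(318.5), 40), (350, np.float64(318.0), 37), (377, np.float64(319.0), 37)]
TCP in bracket mm -80.16926119715264 0.39338236347259714 dyaw deg -0.01895270562483648ax.py:8: RuntimeWarning: Mean of empty slice.
  m=d['pixels'];ys,xs=np.nonzero(m);print(round(d['score'],2),np.round(d['box'],1),[(int(v),round(xs[ys==v].mean(),1),int((ys==v).sum())) for v in range(ys.min(),ys.max()+1,max(1,(ys.max()-ys.min())//12))])
  ret = ret.dtype.type(ret / rcount)
```

```bash
python3 -m handwheel '0.037 0.093 0 0 0 0 0;0.037 0.093 0 0 0 0 0;0 0 0 0 0 0 0;0 0 0 0 0 0 0';  python3 -m handwheel '0.007 0.019 0 0 0 0 0;0.007 0.019 0 0 0 0 0;0 0 0 0 0 0 0'; python3 -m handwheel '0.007 0.019 0 0 0 0 0;0 0 0 0 0 0 0;0 0 0 0 0 0 0'
```

```text
time: 21.28
tcp_pos: [0.5187, -0.0971, 0.0329]
eef_rot: [-3.142, 0.0, 1.193]
ft_force: [0.6, 0.4, -0.6]
width: 0.0139
time: 21.65
tcp_pos: [0.5201, -0.0934, 0.0329]
eef_rot: [3.141, -0.0, 1.193]
ft_force: [0.1, 0.1, -1.2]
width: 0.0138
time: 22.02
tcp_pos: [0.5205, -0.0922, 0.0329]
eef_rot: [3.142, 0.001, 1.192]
ft_force: [-1.4, -4.8, -1.2]
width: 0.0141
```

```bash
python3 -m handwheel '0.007 0.019 0 0 0 0 0;0 0 0 0 0 0 0;0 0 0 0 0 0 0'; python3 -c "
from ax import *
o,w=axle()
w=w.astype(int)
for d in env.outline_of('wrist','bracket')[:1]: print(d['score'],d['box'])
s=env.snapshot('side')
def W(m):
    c,s=np.cos(1.1934),np.sin(1.1934);return [.5412+c*m[0]-s*m[1],-.0413+s*m[0]+c*m[1],m[2]]
i=env.camera_info('wrist')
for m in((-.025,0,.05),(-.03,0,.05),(-.025,0,.072),(.05,0,.05),(-.025,0,.061),(-.03,0,.061)):print(m,np.round(proj(0,W(m),i)),np.round(proj('side',W(m))))
cv2.imwrite('pics/w10.png',w[...,::-1]);cv2.imwrite('pics/s10.png',s[...,::-1])
for d in env.outline_of('side','axle'): print('side',d['score'],d['box'])
print(w[225:300:3,319].tolist())
" 2>/dev/null
```

```text
time: 22.4
tcp_pos: [0.5205, -0.0922, 0.0329]
eef_rot: [-3.141, 0.005, 1.191]
ft_force: [-4.5, -11.2, 0.7]
width: 0.0143
22.4 [ 0.5205 -0.0922  0.0329] [-3.141  0.005  1.191] F [ -4.5 -11.2   0.7] w 0.0143 q [-0.24 -0.05  1.72 -0.    1.47  0.14]
pred tip [321.5  37.8] collar [321.1 271.3] gend [320.9 386.4]
0.64 [299.   29.9 339.  388.9] [(28, np.float64(320.0), 11), (58, np.float64(319.0), 35), (88, np.float64(319.0), 39), (118, np.float64(319.0), 35), (148, np.float64(nan), 0), (178, np.float64(nan), 0), (208, np.float64(nan), 0), (238, np.float64(nan), 0), (268, np.float64(nan), 0), (298, np.float64(319.0), 43), (328, np.float64(318.5), 40), (358, np.float64(319.0), 35), (388, np.float64(318.5), 16)]
TCP in bracket mm -54.90613493048205 0.4860217599285515 dyaw deg -0.12998102325374083
0.83 [184.6, 61.9, 459.2, 291.5]
(-0.025, 0, 0.05) [322. 263.] [342. 258.]
(-0.03, 0, 0.05) [322. 276.] [344. 258.]
(-0.025, 0, 0.072) [323. 291.] [343. 249.]
(0.05, 0, 0.05) [322.  30.] [312. 268.]
(-0.025, 0, 0.061) [323. 276.] [342. 254.]
(-0.03, 0, 0.061) [323. 290.] [344. 253.]
side 0.55 [314.5, 255.2, 351.7, 268.8]
[[51, 51, 51], [52, 53, 53], [51, 52, 52], [54, 55, 54], [41, 39, 40], [32, 30, 32], [30, 28, 27], [30, 31, 30], [33, 33, 33], [31, 31, 30], [28, 30, 27], [29, 30, 31], [51, 50, 52], [83, 83, 86], [86, 86, 89], [110, 109, 114], [108, 107, 111], [109, 108, 111], [108, 108, 112], [108, 106, 111], [109, 108, 111], [108, 107, 111], [108, 107, 110], [111, 75, 45], [111, 75, 44]]
```

The collar meets a hard stop: 12 N along the axis with no advance, the nose at its predicted home pixel and TCP within 0.6 mm of the expected spot. Ease off, release and rise.

```bash
python3 -m handwheel '-0.005 -0.014 0 0 0 0 0;0 0 0 0 0 0 0.7;0 0 0 0 0 0 0.7;0 0 0 0 0 0 0.7;0 0 0 0 0 0 0.7;0 0 0.2 0 0 0 0.7;0 0 0.4 0 0 0 0.7;0 0 0.4 0 0 0 0.7;0 0 0.3 0 0 0 0.7;0 0 0 0 0 0 0.7;0 0 0 0 0 0 0.7'; python3 -c "
from ax import *
o,w=axle()
i=env.camera_info('wrist')
def W(m):
    c,s=np.cos(1.1934),np.sin(1.1934);return [.5412+c*m[0]-s*m[1],-.0413+s*m[0]+c*m[1],m[2]]
for n,m in (('tip',(.05,0,.05)),('ear outer top',(-.025,0,.072)),('collar front top',(-.025,0,.06)),('collar back',(-.03,0,.05)),('gend',(-.075,0,.05)),('roller+',(.014,0,.077)),('roller-',(-.014,0,.077))):print(n,np.round(proj(0,W(m),i),1))
for q in('bracket','roller'):
  for d in env.outline_of('wrist',q)[:2]: print(q,d['score'],d['box'])
for r in range(60,330,5): print(r,w[r,319].tolist(),end=' ')
cv2.imwrite('pics/w11.png',w[...,::-1])
" 2>/dev/null
```

```text
time: 24.02
tcp_pos: [0.5208, -0.091, 0.1627]
eef_rot: [-3.141, -0.0, 1.193]
ft_force: [0.2, -0.4, -0.6]
width: 0.0599
24.02 [ 0.5208 -0.091   0.1627] [-3.141 -0.     1.193] F [ 0.2 -0.4 -0.6] w 0.0599 q [-0.24 -0.1   1.55  0.    1.7   0.14]
pred tip [321.5  37.8] collar [321.1 271.3] gend [320.9 386.4]
0.56 [309.8  76.7 330.6 264.8] [(75, np.float64(320.5), 6), (90, np.float64(320.5), 18), (105, np.float64(320.5), 18), (120, np.float64(nan), 0), (135, np.float64(nan), 0), (150, np.float64(nan), 0), (165, np.float64(nan), 0), (180, np.float64(nan), 0), (195, np.float64(nan), 0), (210, np.float64(319.5), 22), (225, np.float64(319.5), 22), (240, np.float64(319.5), 22), (255, np.float64(319.5), 22)]
TCP in bracket mm -53.69339562934981 0.6805403534618426 dyaw deg -0.04728891723144833
tip [322.5  74.6]
ear outer top [322.5 200.5]
collar front top [322.4 196.5]
collar back [322.3 200.6]
gend [322.2 261.2]
roller+ [322.6 137.1]
roller- [322.6 184.7]
bracket 0.62 [243.7, 86.9, 396.4, 207.7]
roller 0.6 [283.1, 130.1, 361.4, 184.5]
60 [109, 108, 112] 65 [112, 111, 115] 70 [111, 111, 114] 75 [
[... 205 characters left out ...]
 195] 130 [185, 185, 190] 135 [183, 185, 181] 140 [46, 46, 47] 145 [49, 50, 48] 150 [48, 48, 48] 155 [48, 49, 47] 160 [50, 49, 50] 165 [47, 46, 47] 170 [49, 47, 47] 175 [48, 48, 48] 180 [50, 49, 50] 185 [84, 87, 89] 190 [174, 174, 179] 195 [103, 103, 107] 200 [116, 117, 117] 205 [96, 65, 40] 210 [96, 64, 39] 215 [96, 64, 39] 220 [97, 64, 36] 225 [98, 67, 38] 230 [98, 66, 41] 235 [98, 63, 40] 240 [99, 66, 39] 245 [99, 67, 40] 250 [98, 67, 37] 255 [99, 66, 37] 260 [99, 65, 36] 265 [59, 61, 64] 270 [63, 63, 67] 275 [63, 63, 65] 280 [64, 65, 66] 285 [63, 63, 67] 290 [63, 63, 65] 295 [62, 61, 65] 300 [63, 64, 65] 305 [64, 64, 67] 310 [64, 63, 66] 315 [64, 64, 66] 320 [64, 66, 67] 325 [63, 64, 66]
```

Everything agrees with home: nose at row 75 (predicted 74.6) and roller at rows 130–184 (137–185). Nothing is touching. Handing in.

```bash
python3 -c "
from station import env
print(env.close_job())"
```

```text
the job is handed in; nothing more can be done
None
```

I set the larger black roller on the cross bars between the ears and let it go. I then threaded the steel axle pin through both ears and the roller until its collar stopped against the ear, released it and moved clear. I handed the job in at about 24 s. No verdict was reported.

**Roller:** it touched the bars at the predicted height. A close picture after release showed it square and central between the ears.

**Axle:** at about 12 N of push the collar would not advance further, within 0.6 mm of where I expected it to stop. After release, the wrist image put:
- the nose at row 75 (predicted 74.6);
- the grip end at about row 265 (predicted 261, roughly 3 mm, which I put down to the grip's thickness);
- the columns 2–3 pixels off prediction, but the same offset shows on the roller and bracket.

**Not checked:** the smaller roller and the bystanders were not looked at again at the end. The arm's path stayed clear of them and no unexpected forces appeared. My last axle checks were numeric because the picture views were used up.

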